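Press the lid onto the lunch box and clip it shut

TASK

The bamboo lid only sits loosely on the steel lunch box: press it down until it is fully home and level on the rim all round, then swing the clips at both ends up over the lid until they are fully shut. Leave the box standing about where it is and do not disturb the other things on the worktop.

Things in the scene. Friction and masses are not known exactly. Their poses are not given: they have to be found in the camera images.
- box: Stainless steel lunch box, loose, open at the top, with a bamboo lid lying on it. Outside 116 mm along its own x, 160 mm along its own y, 72 mm high, wall 4 mm, about 1 kg with lid. Origin: centre of its underside; z up. A springy silicone seal runs round just inside the mouth. Each short end (+y and -y) carries a steel clip hinged 50 mm above the underside.
- box_rim (a point): Centre of the box's mouth, level with the top of the rim (72 mm above the box's underside); axes as the box.
- lid: Bamboo lid: board 124 (x) by 164 (y) by 10 mm, 0.18 kg, with a plug reaching 16 mm below it. Origin: centre of the board's underside; axes as the box. At first the plug rests on the seal, the board 10 mm above the rim; fully home the board lies on the rim. Passing the seal takes about 10 N in the middle, then it snaps down; a push far from the middle seats one end only.
- lid_top (a point): Centre of the lid's flat top face.
- clip_left (a joint): Angle of the +y end's clip about a hinge parallel to the box's x at box (0, +86, 50) mm. 0 = fully shut (upright, its toe hooked 9 mm over the lid's edge); grows as it swings outward and down, 1.57 = straight out. Steel plate 44 mm wide, 38 mm from hinge to its rolled top edge; stays where it is put (about 0.5 N at its top moves it). Cannot shut while the lid stands high.
- clip_right (a joint): The same for the clip at the box's -y end, hinge at box coordinates (0, -86, 50) mm; 0 = fully shut, growing as it swings down and outward.
- clip_left_top (a point): The free top edge of the +y clip, mid-width, 38 mm from its hinge.
- clip_right_top (a point): The free top edge of the -y clip, mid-width, 38 mm from its hinge.
- sardine_tin: Flat sealed fish tin, 63x105x24 mm, in front of the box; leave alone. Origin under its centre.
- jam_jar: Closed jar, 64 mm across, 87 mm high, behind the box; leave alone. Origin under its centre.
- fork: Steel fork, 193 mm, lying at the right; leave alone.
- salt_jar: Closed spice jar, 42 mm across, 96 mm high, at the right; leave alone.
- pepper_jar: Another closed spice jar, 42 mm across, 96 mm high, at the right; leave alone.
- tomato_tin: Food tin, 57 mm across, 72 mm high, at the left; leave alone.
- espresso_cup: White cup, 59x83x55 mm, at the right; leave alone.
Mind the look-alikes: they are no part of the job. Of the things shaped like the lid, the wooden one is meant.

How it is judged (in metres and radians):
On the way:
1. the lid is pressed fully home and level on the rim (z of lid in the frame of box_rim below 0.0025 m and angle between the z axis of lid and the z axis of box, either way round below 0.02 rad), for 0.2 s.
At the end, for the whole second after the job is handed in: The lid's board lies on the rim (within 2.5 mm of fully home, level with the box within 0.02 rad, centred within 5 mm), both clips are shut (below 0.12 rad), and the box stands upright and at rest within 60 mm of where it stood (all of step 1 and horizontal distance between lid and box_rim below 0.005 m and value of joint each of clip_left, clip_right below 0.12 rad and angle between box's own z axis and vertical below 0.05 rad and distance of box from where it was at the start of the episode below 0.06 m and linear speed of each of box, lid below 0.01 m/s); the robot touches nothing.
It fails at once if the sardine tin is moved more than 30 mm (distance of sardine_tin from where it was at the start of the episode above 0.03 m).
It fails at once if the box is tipped (angle between box's own z axis and vertical above 0.3 rad).
It also fails if it takes over 48 s, if anything falls off the work surface, if the arm or the gripper's body presses on something with over 40 N, if the wrist force passes 120 N, or if a joint passes its speed limit or range.

ROBOT

A 6-joint arm with a two-finger parallel gripper is mounted at the origin on a cart in front of the work surface, level with it; the furniture and walls round the work are solid. World frame = base frame: x ahead of the robot, y to its left, z up, the work surface at z = 0. Lengths are in mm, angles in rad, forces in N, time in s.
With the tool pointing down it reaches from about 350 to 875 mm from the base axis. Payload 4.2 kg.
Tool frame: the origin (TCP) lies at the very end of the fingers, on their centre line; the grasp point (between the pads) lies 19 mm behind it; z points along the fingers, y is the line along which they close (so a half turn about z gives the same grasp; the last joint's range is limited). The gripper opens to 85 mm and grips with 20 to 120 N. Pads are 22 mm wide; open, the fingers measure 114 mm over their backs; the gripper's body (76 mm by 85 mm) begins 54 mm behind the grasp point. The pads swing forward as they close: fully open they stand 13 mm farther back than shut.
Start: joints at [-0.933, 0.385, 0.008, 0, -1.194, -0.259], TCP at [231.142, -580.666, 231.312] pointing down, gripper open.
Joint ranges: [-3.14, 3.14], [-1.21, 2.06], [-1.07, 1.41], [-3.16, 2.05], [-2.99, -0.16], [-3.1, 3.1]. Speed limits (rad/s): [2.79, 2.79, 3.14, 3.14, 3.14, 3.14].

INTERFACE

Orientations are given as a unit quaternion [x, y, z, w].
In Python, from bench import monitor, get_image, camera_info, job_done gives the robot as it stands.
- The arm moves only by the tool send_rows, never from a script. Its argument "series" is a list of rows, each a list of 3 entries, a list of its own where there are three numbers: the shift along the tool's x, y, z in mm, then the turn, a rotation vector about the tool's x, y, z in rad, then the finger opening in mm, from 0 to 85.4. A call has 1 to 8 rows; each row shifts and turns the commanded pose from where the row before left it, along the tool's axes as they then stand; what a row does not reach is not made up. A row lasts 1/10 s, in which the tool goes at most 50 mm and 8.59 degrees, less where a joint would pass 70% of its speed; a pose out of reach is approached as far as the arm can. A call with a gripper value outside its range is refused whole. The fingers move at their own pace and stop on an object; the grip force is fixed at half the most. Time passes only in rows, so rows that do not move let the fingers close. It gives the time, the measured TCP pose, the force, the opening and the grip force at its end, in the units of the state.
- monitor.read_state(): the state, without advancing time (a new reading comes with each control period).
- get_image(name): name is "side" or "top"; returns the picture (384x512x3 uint8, red, green, blue); there is no depth.
- camera_info(name): a dict with "intrinsics" (3x3 intrinsics, pixels), "R" (3x3) and "t" (3): a world point X has camera coordinates R X + t. Camera axes: x right, y down, z forward; pixel columns grow to the right and rows downward; lengths in mm; the calibration is good to about 2 mm. A picture is of the moment at which its call begins. camera_info takes no time and is no camera call.
- job_done(): hands the job in; it is judged then, once.
The state is a dict: "clock": time; "joints": joint angles; "joint_vel": joint speeds; "joint_efforts": joint torques, N m; "position": TCP position; "ee_rot": TCP orientation; "contact_force": force on the tool from outside, world axes, zero at the start; "wrist_torque": the same for the moment, N m; "gripper_width": finger opening in mm; "grasp_force": force on a finger pad.
Only numpy, scipy, OpenCV 4.12 (cv2) and the standard library are available. Lean on these libraries where they do the work, as an engineer would, in place of code of your own. Each camera call takes 0.05 s, during which the arm holds its last target. There are 200 camera calls.

## Working session

There is one attempt and no reset: what is moved stays moved. The work goes in short steps, Python scripts to look and compute and a tool call to move; the robot and the scene stay as the last step left them, time stands still between calls to the robot, and variables do not carry over. Pictures are saved under pics/ and viewed, at most 10 in all, crops included, and the job is handed in when it is done.

Besides the shell and the picture viewer there is one more tool, called after "Request:" by a JSON object that holds its "method" and its "body", one argument or row to a line. send_rows: Moves the arm, as the interface text tells. Its arguments: {"type":"object","properties":{"series":{"type":"array"}},"required":["series"]}

```bash
mkdir -p pics; ls; python3 - <<'E'
from bench import monitor,get_image,camera_info
import cv2,json
for n in("top","side"):
    cv2.imwrite(f"pics/{n}0.png",cv2.resize(get_image(n)[:,:,::-1],(800,600),interpolation=cv2.INTER_CUBIC))
    c=camera_info(n);print(n,c)
print(monitor.read_state())
E
```

```text
pics
top {'intrinsics': array([[406.27943469,   0.        , 258.51719008],
       [  0.        , 406.27943469, 192.42763272],
       [  0.        ,   0.        ,   1.        ]]), 'R': array([[ 0.0117419 , -0.99992345,  0.00390061],
       [-0.99691944, -0.01200897, -0.07750747],
       [ 0.07754838, -0.00297851, -0.99698414]]), 't': array([ -11.92442823,  542.1052429 , 1324.05659665])}
side {'intrinsics': array([[364.10354959,   0.        , 254.38299415],
       [  0.        , 364.10354959, 192.22895815],
       [  0.        ,   0.        ,   1.        ]]), 'R': array([[-0.92646818, -0.37623586, -0.01016278],
       [-0.12414923,  0.33098102, -0.93543495],
       [ 0.35530786, -0.86538901, -0.35335277]]), 't': array([ 534.25706605,  165.16428027, 1020.20214384])}
{'clock': 0.1, 'joints': array([-9.33365406e-01,  3.85471112e-01,  6.80522670e-03, -4.46761409e-04,
       -1.19393063e+00, -2.58595089e-01]), 'joint_vel': array([ 0.00194471, -0.00104588,  0.00334835,  0.00290208,  0.00018891,
        0.0006042 ]), 'joint_efforts': array([ 2.32318635e-04, -3.93318629e+01,  1.88928723e+01,  4.19795439e+00,
       -2.60478249e-03,  9.11639916e-06]), 'position': array([ 230.9952379 , -580.22410043,  230.35107367]), 'ee_rot': array([-1.88206254e-01,  9.82129092e-01,  9.01206185e-04, -2.02760598e-04]), 'contact_force': array([ 0.186251  , -1.27862743,  0.33649409]), 'wrist_torque': array([ 0.04602427, -0.01497699,  0.0250961 ]), 'grasp_force': 0.0, 'gripper_width': 85.53505002691386}
```

View pics/top0.png

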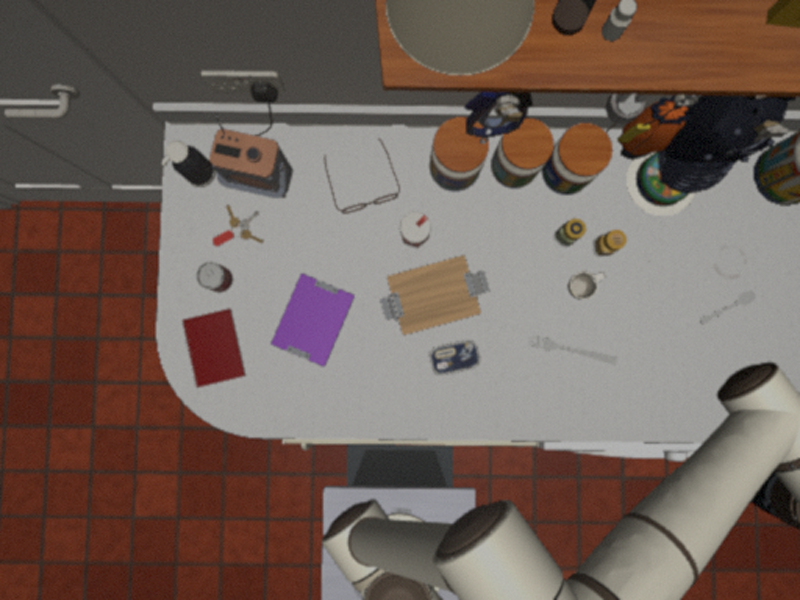

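View pics/side0.png

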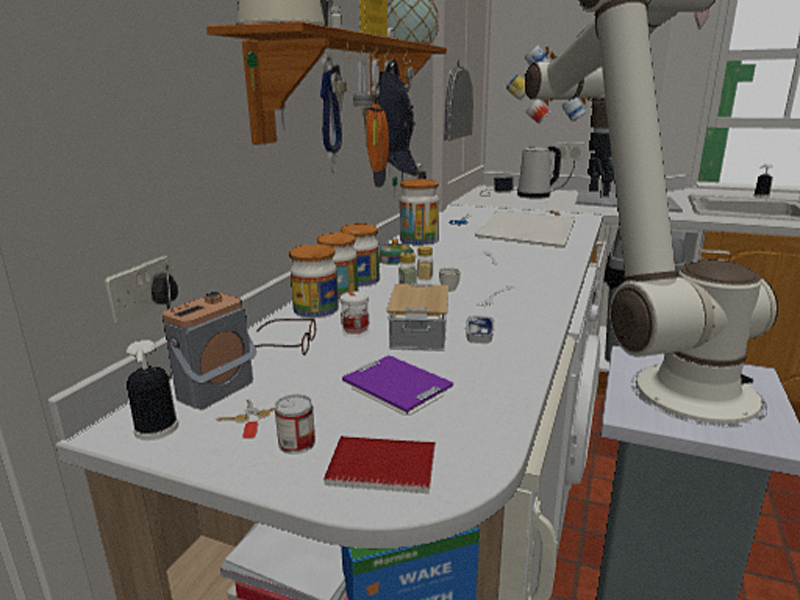

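Top view: the candidates for the lid are the bamboo board at (433,295), the purple board at (313,320) and the red one at (214,348), both lying flat on the table. I choose the wooden one, which has grey clips at (392,306) and (477,283). Next come a close crop and the measurement.

```bash
cat >h.py <<'E'
import numpy as np,cv2
from bench import monitor,get_image,camera_info
def ray(n,u,v,z):
    c=camera_info(n);K,R,t=c["intrinsics"],np.array(c["R"]),np.array(c["t"])
    d=R.T@np.linalg.solve(K,[u,v,1.]);o=-R.T@t
    return o+d*(z-o[2])/d[2]
def proj(n,P):
    c=camera_info(n);p=np.array(c["R"])@P+c["t"];q=c["intrinsics"]@p;return q[:2]/q[2]
def boxpose(z=92,n="top"):
    im=get_image(n);h=cv2.cvtColor(im,cv2.COLOR_RGB2HSV)
    m=cv2.inRange(h,(8,50,80),(25,200,255));k=np.zeros_like(m);k[155:225,235:325]=1;m*=k
    N,l,s,_=cv2.connectedComponentsWithStats(m);i=1+np.argmax(s[1:,4])
    ys,xs=np.where(l==i)
    P=np.array([ray(n,x,y,z)[:2] for x,y in zip(xs,ys)],np.float32)
    return im,cv2.minAreaRect(P),P.mean(0)
E
python3 - <<'E'
from h import *
im,r,m=boxpose();print(r,m,cv2.boxPoints(r))
a=cv2.resize(im[150:245,225:330,::-1],None,fx=5,fy=5,interpolation=cv2.INTER_CUBIC)
b=cv2.resize(get_image("side")[165:240,225:330,::-1],None,fx=5,fy=5,interpolation=cv2.INTER_CUBIC)
h=min(a.shape[0],b.shape[0])
cv2.imwrite("pics/c1.png",cv2.resize(np.hstack([a[:h],b[:h]]),(800,int(h*800/1050))))
E
```

```text
((550.4929809570312, -63.90521240234375), (123.4720230102539, 162.8061065673828), 16.34197425842285) [550.32043  -63.748405] [[ 468.34677     -3.1615334]
 [ 514.1555    -159.39018  ]
 [ 632.63916   -124.648895 ]
 [ 586.83044     31.579758 ]]
```

View pics/c1.png

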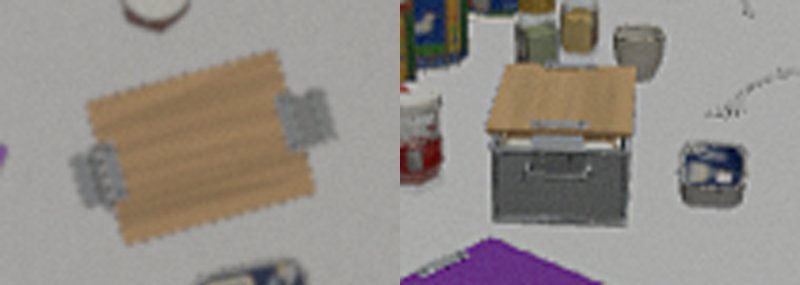

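Measured lid: 123.5 × 162.8 mm against 124 × 164, so the choice and the height are right. Left is a top crop and right a side crop. Clips show at (98,175) and (305,120), but their angles are unclear, so I'll overlay model projections.

```bash
cat >>h.py <<'E'
def B(p,c=(550.4,-63.8),th=np.radians(16.34)):
    # box frame -> world
    x,y,z=p;return np.array([c[0]+x*np.cos(th)-y*np.sin(th),c[1]+x*np.sin(th)+y*np.cos(th),z])
E
python3 - <<'E'
from h import *
out=[]
for n in("side","top"):
  im=get_image(n)
  for s in(1,-1):
    c=proj(n,B((0,s*90,70)));f=11;w=17
    x0,y0=int(c[0])-w,int(c[1])-w*3//4
    a=cv2.resize(im[y0:y0+26,x0:x0+35,::-1],None,fx=f,fy=f,interpolation=cv2.INTER_CUBIC)
    for ang,col in((0,(0,0,255)),(.5,(0,200,0)),(1.,(255,0,0)),(1.57,(0,255,255)),(2.3,(255,0,255))):
      for x in(-22,22):
        q=[((proj(n,B(p))-(x0,y0)+.5)*f).astype(int) for p in((x,s*86,50),(x,s*(86+38*np.sin(ang)),50+38*np.cos(ang)))]
        cv2.line(a,tuple(map(int,q[0])),tuple(map(int,q[1])),col,1)
    out.append(a)
cv2.imwrite("pics/c2.png",np.vstack([np.hstack(out[:2]),np.hstack(out[2:])]))
E
```

```text
(no output)
```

View pics/c2.png

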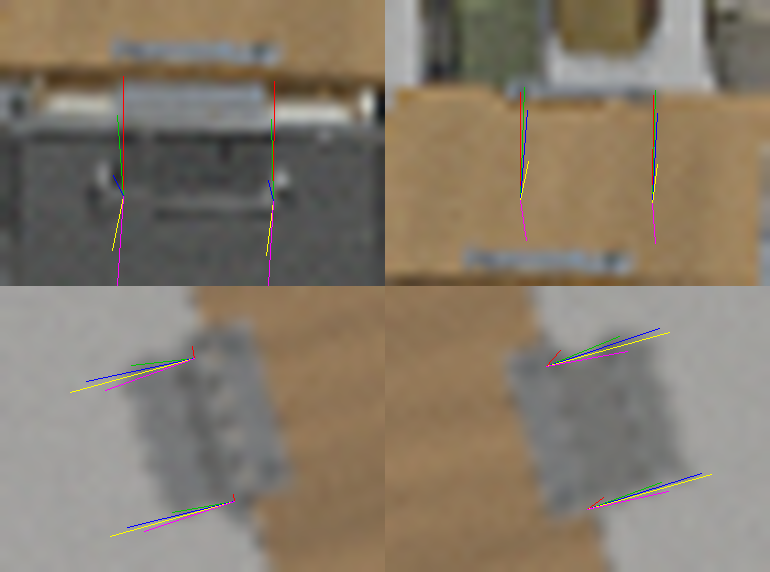

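The crop fits both clips about 0.6–0.8 rad open, toes outside the lid edge. Side-left toe is at (195,105) and the outer edges from the top at about (145,465) and (665,410). The plates on the lid are fixed keepers. I'll press the lid first, starting with aligning the yaw and moving over the centre.

Request:
{"method": "send_rows", "body": {
  "series": [
    [[0, 0, 0], [0, 0, 0.094], 0],
    [[-36, 32, 0], [0, 0, 0], 0],
    [[-36, 32, 0], [0, 0, 0], 0],
    [[-36, 32, 0], [0, 0, 0], 0],
    [[-36, 32, 0], [0, 0, 0], 0],
    [[-36, 32, 0], [0, 0, 0], 0],
    [[-36, 32, 0], [0, 0, 0], 0],
    [[-36, 32, 0], [0, 0, 0], 0]
  ]
}}

```text
clock: 1.1
position: [410.7, -293.1, 231.6]
ee_rot: [-0.142, 0.99, -0.0, 0.0]
contact_force: [0.1, -0.9, 0.6]
gripper_width: -0.3
grasp_force: 0.0
```

```bash
cat >>h.py <<'E'
def st():
    from scipy.spatial.transform import Rotation as Ro
    s=monitor.read_state();c=np.array((550.4,-63.8));th=np.radians(16.34)
    d=s["position"][:2]-c;R=Ro.from_quat(s["ee_rot"]).as_matrix()
    print("t",s["clock"],"box xy",np.round([d[0]*np.cos(th)+d[1]*np.sin(th),-d[0]*np.sin(th)+d[1]*np.cos(th),s["position"][2]],1),
    "yaw y-boxy deg",round(np.degrees(np.arctan2(R[1,1],R[0,1])-th)-90,2),"z",np.round(R[:,2],3),"F",np.round(s["contact_force"],1),"w",round(s["gripper_width"],1))
E
python3 -c "from h import *;st()"
```

```text
t 1.1 box xy [-198.5 -180.7  231.6] yaw y-boxy deg -0.02 z [ 0.001 -0.    -1.   ] F [ 0.1 -0.9  0.6] w -0.3
```

Request:
{"method": "send_rows", "body": {
  "series": [
    [[-36, 33, 0], [0, 0, 0], 0],
    [[-36, 33, 0], [0, 0, 0], 0],
    [[-36, 33, 0], [0, 0, 0], 0],
    [[-36, 33, 20], [0, 0, 0], 0],
    [[-36, 33, 20], [0, 0, 0], 0],
    [[-18, 16, 30], [0, 0, 0], 0],
    [[0, 0, 30], [0, 0, 0], 0],
    [[0, 0, 20], [0, 0, 0], 0]
  ]
}}

```text
clock: 1.9
position: [545.9, -68.9, 111.1]
ee_rot: [-0.143, 0.99, 0.0, -0.001]
contact_force: [0.1, 0.2, -0.8]
gripper_width: -0.1
grasp_force: 0.0
```

```bash
python3 -c "from h import *;st()"
```

```text
t 1.9 box xy [ -5.7  -3.6 111.1] yaw y-boxy deg 0.07 z [-0.003  0.    -1.   ] F [ 0.1  0.2 -0.8] w -0.1
```

Request:
{"method": "send_rows", "body": {
  "series": [
    [[0, 0, 8], [0, 0, 0], 0],
    [[0, 0, 4], [0, 0, 0], 0],
    [[0, 0, 0], [0, 0, 0], 0]
  ]
}}

```text
clock: 2.2
position: [546.9, -70.1, 101.9]
ee_rot: [-0.142, 0.99, -0.0, 0.0]
contact_force: [0.1, -0.5, 0.3]
gripper_width: -0.0
grasp_force: 0.0
```

```bash
python3 -c "from h import *;st()"
```

```text
t 2.2 box xy [ -5.1  -5.1 101.9] yaw y-boxy deg -0.03 z [ 0.001 -0.    -1.   ] F [ 0.1 -0.5  0.3] w -0.0
```

Correct by 5 mm each way, then descend slowly.

Request:
{"method": "send_rows", "body": {
  "series": [
    [[-5, 5, 4], [0, 0, 0], 0],
    [[0, 0, 4], [0, 0, 0], 0],
    [[0, 0, 3], [0, 0, 0], 0],
    [[0, 0, 3], [0, 0, 0], 0],
    [[0, 0, 2], [0, 0, 0], 0]
  ]
}}

```text
clock: 2.7
position: [550.2, -63.7, 85.6]
ee_rot: [-0.142, 0.99, 0.0, 0.0]
contact_force: [0.2, 0.4, -0.4]
gripper_width: -0.1
grasp_force: 0.0
```

```bash
python3 -c "from h import *;st()"
```

```text
t 2.7 box xy [-0.2  0.2 85.6] yaw y-boxy deg -0.02 z [ 0.001  0.    -1.   ] F [ 0.2  0.4 -0.4] w -0.1
```

Request:
{"method": "send_rows", "body": {
  "series": [
    [[0, 0, 2], [0, 0, 0], 0],
    [[0, 0, 2], [0, 0, 0], 0],
    [[0, 0, 1], [0, 0, 0], 0],
    [[0, 0, 1], [0, 0, 0], 0],
    [[0, 0, 0], [0, 0, 0], 0]
  ]
}}

```text
clock: 3.2
position: [549.7, -63.8, 82.0]
ee_rot: [-0.142, 0.99, -0.0, -0.0]
contact_force: [-7.4, 3.0, 15.8]
gripper_width: 0.2
grasp_force: 8.4
```

```bash
python3 -c "from h import *;st()"
```

```text
t 3.2 box xy [-0.7  0.2 82. ] yaw y-boxy deg 0.04 z [-0.    -0.001 -1.   ] F [-7.4  3.  15.8] w 0.2
```

Request:
{"method": "send_rows", "body": {
  "series": [
    [[0, 0, 1], [0, 0, 0], 0],
    [[0, 0, 1], [0, 0, 0], 0],
    [[0, 0, 0], [0, 0, 0], 0]
  ]
}}

```text
clock: 3.5
position: [549.7, -63.8, 82.0]
ee_rot: [-0.143, 0.99, -0.001, 0.0]
contact_force: [-10.3, 4.1, 27.8]
gripper_width: 0.1
grasp_force: 13.7
```

Request:
{"method": "send_rows", "body": {
  "series": [
    [[0, 0, -10], [0, 0, 0], 0],
    [[0, 0, -50], [0, 0, 0], 0],
    [[0, 45, -10], [0, 0, 0], 0],
    [[0, 45, 0], [0, 0, 0], 0],
    [[0, 45, 0], [0, 0, 0], 0],
    [[0, 20, 0], [0, 0, 0], 0]
  ]
}}

```text
clock: 4.1
position: [505.4, 87.4, 147.5]
ee_rot: [-0.143, 0.99, 0.0, 0.0]
contact_force: [0.3, -0.7, 0.3]
gripper_width: -0.1
grasp_force: 0.0
```

```bash
python3 - <<'E'
from h import *
st()
im,r,m=boxpose(82);print(r,m)
a=[]
for n in("side","top"):
  c=proj(n,B((0,0,70)));im=get_image(n);x0,y0=int(c[0])-40,int(c[1])-36
  a.append(cv2.resize(im[y0:y0+72,x0:x0+80,::-1],None,fx=5,fy=5,interpolation=cv2.INTER_CUBIC))
cv2.imwrite("pics/c3.png",np.hstack(a))
E
```

```text
t 4.1 box xy [ -0.6 157.8 147.5] yaw y-boxy deg 0.11 z [ 0.     0.001 -1.   ] F [ 0.3 -0.7  0.3] w -0.1
((550.4330444335938, -64.17102813720703), (123.12091827392578, 163.03050231933594), 16.185665130615234) [550.2528  -64.15592]
```

View pics/c3.png

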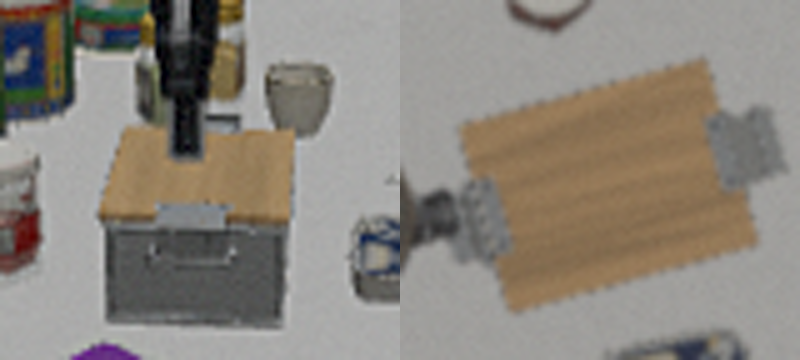

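Lid home: stopped at z=82 under 28 N, and no gap shows below the board in the side crop. The left clip toe at (192,215) is still open, as is the right one at (745,150) in the top crop. Next I go down outside the left clip and push inward.

Request:
{"method": "send_rows", "body": {
  "series": [
    [[0, 2, 40], [0, 0, 0], 0],
    [[0, 0, 33], [0, 0, 0], 0],
    [[0, -8, 0], [0, 0, 0], 0],
    [[0, -8, 0], [0, 0, 0], 0],
    [[0, -8, 0], [0, 0, 0], 0],
    [[0, -6, 0], [0, 0, 0], 0],
    [[0, -6, 0], [0, 0, 0], 0],
    [[0, -4, 0], [0, 0, 0], 0]
  ]
}}

```text
clock: 5.05
position: [517.7, 48.1, 75.3]
ee_rot: [-0.142, 0.99, 0.0, 0.001]
contact_force: [-2.0, 5.6, 7.4]
gripper_width: -0.0
grasp_force: 4.0
```

```bash
python3 -c "from h import *;st()"
```

```text
t 5.05 box xy [1.000e-01 1.166e+02 7.530e+01] yaw y-boxy deg -0.05 z [ 0.002  0.001 -1.   ] F [-2.   5.6  7.4] w -0.0
```

```bash
cat >>h.py <<'E'
def crop(f,cs=((0,0,70),(0,0,70)),w=40):
  a=[]
  for n,p in zip(("side","top"),cs):
    c=proj(n,B(p));im=get_image(n);x0,y0=int(c[0])-w,int(c[1])-w*9//10
    a.append(cv2.resize(im[y0:y0+w*9//5,x0:x0+2*w,::-1],(400,360),interpolation=cv2.INTER_CUBIC))
  cv2.imwrite(f,np.hstack(a))
E
python3 - <<'E'
from h import *
st();crop("pics/c4.png",((0,90,80),(0,90,80)),20);print(boxpose(82)[1:])
E
```

```text
t 5.05 box xy [1.000e-01 1.166e+02 7.530e+01] yaw y-boxy deg -0.05 z [ 0.002  0.001 -1.   ] F [-2.   5.6  7.4] w -0.0
(((545.5836181640625, -37.192718505859375), (136.20608520507812, 226.27171325683594), 10.390668869018555), array([549.04663, -44.65245], dtype=float32))
```

View pics/c4.png

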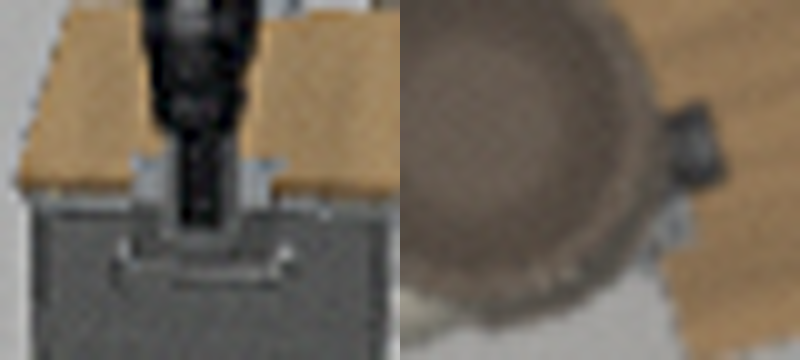

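The finger at (205,190) is against the plate, with the clip visible behind it, but there is an upward reaction. I'll raise slightly to follow the clip top's arc and continue inward in small steps.

Request:
{"method": "send_rows", "body": {
  "series": [
    [[0, 0, -3], [0, 0, 0], 0],
    [[0, -2, 0], [0, 0, 0], 0],
    [[0, -2, 0], [0, 0, 0], 0],
    [[0, 0, 0], [0, 0, 0], 0]
  ]
}}

```text
clock: 5.6
position: [518.3, 44.7, 77.6]
ee_rot: [-0.142, 0.99, 0.0, 0.0]
contact_force: [-0.4, 0.4, 2.2]
gripper_width: -0.2
grasp_force: 1.3
```

```bash
python3 -c "from h import *;st()"
```

```text
t 5.6 box xy [ -0.3 113.2  77.6] yaw y-boxy deg -0.02 z [ 0.  0. -1.] F [-0.4  0.4  2.2] w -0.2
```

Request:
{"method": "send_rows", "body": {
  "series": [
    [[0, 0, -15], [0, 0, 0], 0],
    [[0, 45, -5], [0, 0, 0], 0],
    [[0, 10, 0], [0, 0, 0], 0],
    [[0, 0, 0], [0, 0, 0], 0]
  ]
}}

```text
clock: 6.0
position: [502.4, 98.6, 97.4]
ee_rot: [-0.143, 0.99, 0.0, -0.0]
contact_force: [-0.3, -0.7, -0.0]
gripper_width: 0.1
grasp_force: 0.0
```

```bash
python3 - <<'E'
from h import *
st();crop("pics/c5.png",((0,90,80),(0,0,82)),25);print(boxpose(82)[1:])
E
```

```text
t 6.0 box xy [ -0.4 169.3  97.4] yaw y-boxy deg 0.13 z [-0.  0. -1.] F [-0.3 -0.7 -0. ] w 0.1
(((550.5413818359375, -64.13957977294922), (123.3465576171875, 163.03050231933594), 16.1856632232666), array([550.37976, -64.19928], dtype=float32))
```

View pics/c5.png

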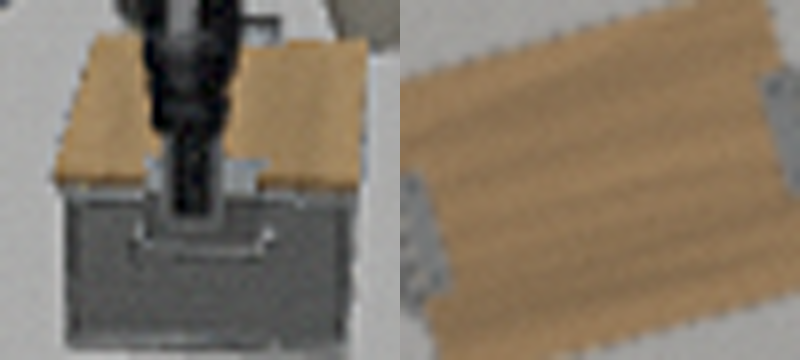

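Box unmoved; the clip toe at (245,175) is still up and open. I'll approach lower, at z≈60, below its top edge.

Request:
{"method": "send_rows", "body": {
  "series": [
    [[0, 0, 37], [0, 0, 0], 0],
    [[0, -15, 0], [0, 0, 0], 0],
    [[0, -12, 0], [0, 0, 0], 0],
    [[0, -8, 0], [0, 0, 0], 0],
    [[0, -6, 0], [0, 0, 0], 0],
    [[0, -4, 0], [0, 0, 0], 0],
    [[0, -4, 0], [0, 0, 0], 0],
    [[0, 0, 0], [0, 0, 0], 0]
  ]
}}

```text
clock: 6.95
position: [516.7, 50.2, 60.7]
ee_rot: [-0.142, 0.99, 0.0, 0.0]
contact_force: [-0.3, 0.1, -0.2]
gripper_width: 0.1
grasp_force: 0.0
```

```bash
python3 -c "from h import *;st()"
```

```text
t 6.95 box xy [ -0.2 118.9  60.7] yaw y-boxy deg -0.05 z [ 0.001  0.    -1.   ] F [-0.3  0.1 -0.2] w 0.1
```

Request:
{"method": "send_rows", "body": {
  "series": [
    [[0, -4, 0], [0, 0, 0], 0],
    [[0, -4, 0], [0, 0, 0], 0],
    [[0, -3, 0], [0, 0, 0], 0],
    [[0, 0, 0], [0, 0, 0], 0]
  ]
}}

```text
clock: 7.35
position: [519.7, 39.6, 60.4]
ee_rot: [-0.142, 0.99, -0.0, -0.0]
contact_force: [0.9, -0.1, 0.1]
gripper_width: -0.1
grasp_force: 0.0
```

```bash
python3 -c "from h import *;st()"
```

```text
t 7.35 box xy [ -0.4 107.9  60.4] yaw y-boxy deg -0.04 z [-0. -0. -1.] F [ 0.9 -0.1  0.1] w -0.1
```

Request:
{"method": "send_rows", "body": {
  "series": [
    [[0, -2, 0], [0, 0, 0], 0],
    [[0, -2, 0], [0, 0, 0], 0],
    [[0, -2, 0], [0, 0, 0], 0],
    [[0, 0, 0], [0, 0, 0], 0]
  ]
}}

```text
clock: 7.75
position: [521.3, 34.2, 60.4]
ee_rot: [-0.142, 0.99, 0.0, 0.0]
contact_force: [-1.3, 1.3, 0.3]
gripper_width: -0.6
grasp_force: 0.7
```

```bash
python3 - <<'E'
from h import *
st();crop("pics/c6.png",((0,60,80),(0,0,82)),25)
E
```

```text
t 7.75 box xy [ -0.3 102.3  60.4] yaw y-boxy deg -0.04 z [ 0.  0. -1.] F [-1.3  1.3  0.3] w -0.6
```

View pics/c6.png

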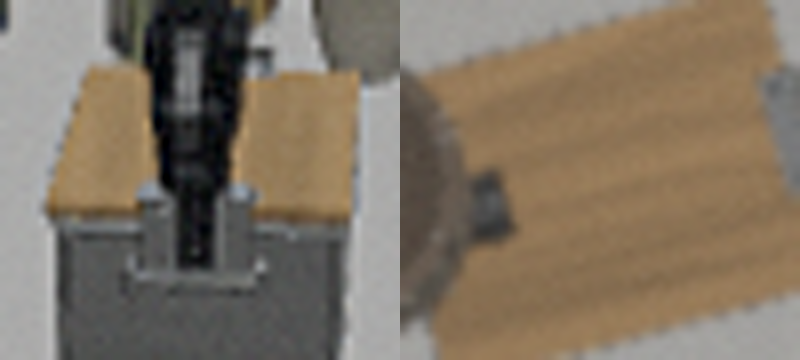

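The clip plate now stands upright at (195,230), nearly shut. I'll keep pushing until it meets a firm stop.

Request:
{"method": "send_rows", "body": {
  "series": [
    [[0, -1, 0], [0, 0, 0], 0],
    [[0, -1, 0], [0, 0, 0], 0],
    [[0, -1, 0], [0, 0, 0], 0],
    [[0, 0, 0], [0, 0, 0], 0]
  ]
}}

```text
clock: 8.25
position: [522.2, 32.2, 60.4]
ee_rot: [-0.142, 0.99, 0.001, 0.0]
contact_force: [-2.6, 5.5, 0.7]
gripper_width: -0.0
grasp_force: 2.8
```

```bash
python3 -c "from h import *;st()"
```

```text
t 8.25 box xy [ -0.1 100.   60.4] yaw y-boxy deg -0.02 z [ 0.     0.001 -1.   ] F [-2.6  5.5  0.7] w -0.0
```

Request:
{"method": "send_rows", "body": {
  "series": [
    [[0, 2, 0], [0, 0, 0], 0],
    [[0, 0, -17], [0, 0, 0], 0],
    [[0, -2, 0], [0, 0, 0], 0],
    [[0, -1, 0], [0, 0, 0], 0],
    [[0, 0, 0], [0, 0, 0], 0]
  ]
}}

```text
clock: 8.75
position: [523.2, 31.0, 78.0]
ee_rot: [-0.142, 0.99, 0.0, 0.001]
contact_force: [-1.6, 4.2, 5.4]
gripper_width: -0.1
grasp_force: 3.2
```

```bash
python3 -c "from h import *;st()"
```

```text
t 8.75 box xy [ 0.6 98.6 78. ] yaw y-boxy deg -0.02 z [ 0.002  0.001 -1.   ] F [-1.6  4.2  5.4] w -0.1
```

Request:
{"method": "send_rows", "body": {
  "series": [
    [[0, 30, 0], [0, 0, 0], 0],
    [[0, 0, -40], [0, 0, 0], 0],
    [[0, -20, -40], [0, 0, 0], 0],
    [[0, -48, 0], [0, 0, 0], 0],
    [[0, -48, 0], [0, 0, 0], 0],
    [[0, -48, 0], [0, 0, 0], 0],
    [[0, -48, 0], [0, 0, 0], 0],
    [[0, -48, 0], [0, 0, 0], 0]
  ]
}}

```text
clock: 9.55
position: [586.7, -192.6, 156.3]
ee_rot: [-0.142, 0.99, 0.0, -0.001]
contact_force: [0.4, 0.9, -0.2]
gripper_width: 0.3
grasp_force: 0.0
```

```bash
python3 -c "from h import *;st()"
```

```text
t 9.55 box xy [  -1.4 -133.8  156.3] yaw y-boxy deg -0.04 z [-0.002  0.    -1.   ] F [ 0.4  0.9 -0.2] w 0.3
```

Request:
{"method": "send_rows", "body": {
  "series": [
    [[0, -35, 0], [0, 0, 0], 0],
    [[0, 0, 48], [0, 0, 0], 0],
    [[0, 0, 48], [0, 0, 0], 0],
    [[0, 15, 0], [0, 0, 0], 0],
    [[0, 10, 0], [0, 0, 0], 0],
    [[0, 8, 0], [0, 0, 0], 0],
    [[0, 6, 0], [0, 0, 0], 0],
    [[0, 0, 0], [0, 0, 0], 0]
  ]
}}

```text
clock: 10.35
position: [587.2, -185.5, 64.1]
ee_rot: [-0.143, 0.99, -0.001, 0.002]
contact_force: [0.3, 0.1, 0.2]
gripper_width: 0.1
grasp_force: 0.0
```

```bash
python3 -c "from h import *;st()"
```

```text
t 10.35 box xy [   1.  -127.1   64.1] yaw y-boxy deg 0.09 z [ 0.005 -0.    -1.   ] F [0.3 0.1 0.2] w 0.1
```

Request:
{"method": "send_rows", "body": {
  "series": [
    [[0, 5, 3], [0, 0, 0], 0],
    [[0, 4, 0], [0, 0, 0], 0],
    [[0, 4, 0], [0, 0, 0], 0],
    [[0, 4, 0], [0, 0, 0], 0],
    [[0, 3, 0], [0, 0, 0], 0],
    [[0, 3, 0], [0, 0, 0], 0],
    [[0, 2, 0], [0, 0, 0], 0],
    [[0, 0, 0], [0, 0, 0], 0]
  ]
}}

```text
clock: 11.15
position: [579.1, -162.9, 58.4]
ee_rot: [-0.142, 0.99, -0.0, 0.0]
contact_force: [0.5, -3.9, -1.5]
gripper_width: -0.0
grasp_force: 1.8
```

```bash
python3 -c "from h import *;st()"
```

```text
t 11.15 box xy [  -0.3 -103.2   58.4] yaw y-boxy deg -0.02 z [ 0. -0. -1.] F [ 0.5 -3.9 -1.5] w -0.0
```

Request:
{"method": "send_rows", "body": {
  "series": [
    [[0, 1, 0], [0, 0, 0], 0],
    [[0, 1, 0], [0, 0, 0], 0],
    [[0, 0.5, 0], [0, 0, 0], 0],
    [[0, 0, 0], [0, 0, 0], 0]
  ]
}}

```text
clock: 11.55
position: [578.4, -160.7, 58.4]
ee_rot: [-0.142, 0.99, -0.0, 0.0]
contact_force: [1.4, -4.3, -1.6]
gripper_width: 0.0
grasp_force: 2.6
```

```bash
python3 -c "from h import *;st()"
```

```text
t 11.55 box xy [  -0.4 -100.8   58.4] yaw y-boxy deg -0.03 z [ 0. -0. -1.] F [ 1.4 -4.3 -1.6] w 0.0
```

Request:
{"method": "send_rows", "body": {
  "series": [
    [[0, -2, 0], [0, 0, 0], 0],
    [[0, 0, -17], [0, 0, 0], 0],
    [[0, 2, 0], [0, 0, 0], 0],
    [[0, 1, 0], [0, 0, 0], 0],
    [[0, 1, 0], [0, 0, 0], 0],
    [[0, 0, 0], [0, 0, 0], 0]
  ]
}}

```text
clock: 12.15
position: [579.1, -159.3, 76.6]
ee_rot: [-0.142, 0.99, -0.001, 0.002]
contact_force: [1.3, -6.1, 5.2]
gripper_width: -0.0
grasp_force: 3.9
```

```bash
python3 - <<'E'
from h import *
st();print(boxpose(82)[1:]);crop("pics/c7.png",((0,90,80),(0,0,82)),30)
E
```

```text
t 12.15 box xy [  0.7 -99.8  76.6] yaw y-boxy deg 0.04 z [ 0.003 -0.002 -1.   ] F [ 1.3 -6.1  5.2] w -0.0
(((529.1400146484375, -100.96309661865234), (79.60086822509766, 102.06084442138672), 4.908747673034668), array([529.31525, -94.47693], dtype=float32))
```

View pics/c7.png

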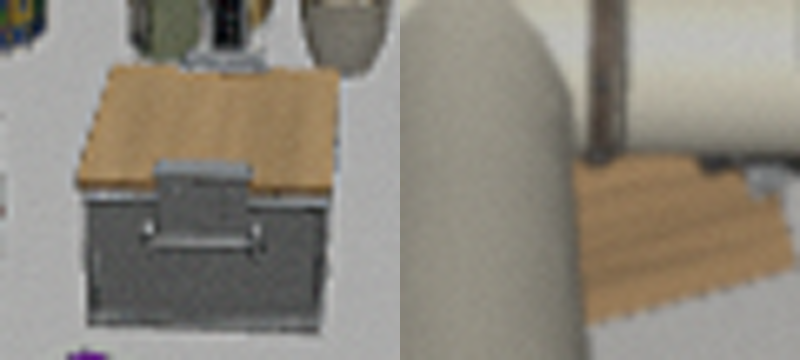

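Left clip upright with its toe over the lid at (205,170). One more nudge on the right, then retreat and check from above.

Request:
{"method": "send_rows", "body": {
  "series": [
    [[0, 1, 0], [0, 0, 0], 0],
    [[0, 1, 0], [0, 0, 0], 0],
    [[0, 0, 0], [0, 0, 0], 0]
  ]
}}

```text
clock: 12.6
position: [578.8, -157.9, 76.6]
ee_rot: [-0.142, 0.99, -0.002, 0.002]
contact_force: [1.5, -7.1, 6.0]
gripper_width: -0.1
grasp_force: 4.7
```

Request:
{"method": "send_rows", "body": {
  "series": [
    [[0, -35, 0], [0, 0, 0], 0],
    [[0, 0, -45], [0, 0, 0], 0],
    [[0, 0, -45], [0, 0, 0], 0],
    [[0, -48, 0], [0, 0, 0], 0],
    [[20, -45, 0], [0, 0, 0], 0],
    [[20, -45, 0], [0, 0, 0], 0],
    [[20, -45, 0], [0, 0, 0], 0],
    [[20, -45, 0], [0, 0, 0], 0]
  ]
}}

```text
clock: 13.4
position: [573.4, -431.8, 163.7]
ee_rot: [-0.142, 0.99, 0.001, -0.001]
contact_force: [0.8, -0.4, -0.7]
gripper_width: 0.2
grasp_force: 0.0
```

Request:
{"method": "send_rows", "body": {
  "series": [
    [[20, -45, 0], [0, 0, 0], 0],
    [[20, -45, 0], [0, 0, 0], 0],
    [[20, -45, 0], [0, 0, 0], 0],
    [[0, 0, 0], [0, 0, 0], 0]
  ]
}}

```text
clock: 13.8
position: [551.3, -582.3, 160.8]
ee_rot: [-0.138, 0.99, 0.002, -0.001]
contact_force: [-0.1, 0.3, -1.2]
gripper_width: -0.4
grasp_force: 0.0
```

```bash
python3 - <<'E'
from h import *
st();print(boxpose(82)[1:])
a=[]
for n,p in(("side",(0,0,80)),("top",(0,0,82))):
  c=proj(n,B(p));im=get_image(n);w=32;x0,y0=int(c[0])-w,int(c[1])-29
  q=cv2.resize(im[y0:y0+58,x0:x0+64,::-1],(400,362),interpolation=cv2.INTER_CUBIC)
  for s in(1,-1):
   for x in (-22,22):
    for ang,col in((0,(0,0,255)),(.4,(0,255,0))):
     t=((proj(n,B((x,s*(86+38*np.sin(ang)),50+38*np.cos(ang))))-(x0,y0)+.5)*6.25).astype(int);cv2.circle(q,(int(t[0]),int(t[1])),2,col,-1)
  a.append(q)
cv2.imwrite("pics/c8.png",np.hstack(a))
E
```

```text
t 13.8 box xy [-145.  -497.8  160.8] yaw y-boxy deg -0.42 z [-0.003  0.003 -1.   ] F [-0.1  0.3 -1.2] w -0.4
(((549.647705078125, -60.00022888183594), (122.92630767822266, 162.7450408935547), 16.186182022094727), array([549.5091 , -60.14268], dtype=float32))
```

View pics/c8.png

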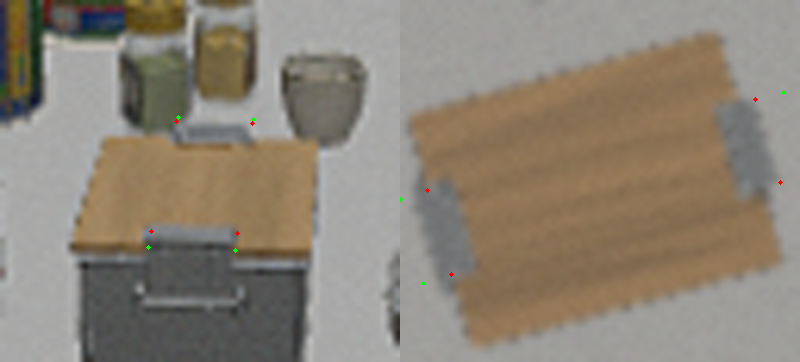

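Both toes lie over the lid, at (450,228) and (742,148) in the top crop, equally far from its centre. The box shifted only 4 mm and the arm is clear, so I'm handing in.

```bash
python3 -c "from bench import job_done;print(job_done())"
```

```text
the job is handed in; nothing more can be done
None
```

The job is handed in: the lid is pressed home on the rim, both clips look fully shut in the pictures, the box moved about 4 mm, and I saw nothing else disturbed; the judge's result was not shown.

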